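# Close and latch the parts case

### The arm

A 7-joint arm with a two-finger parallel gripper is mounted at the origin on the work surface. World frame = base frame: x ahead of the robot, y to its left, z up, the work surface at z = 0. Lengths are in mm, angles in rad, forces in N, time in s.
With the tool pointing down it reaches from about 425 to 925 mm from the base axis. Payload 6.8 kg.
Tool frame: the origin (TCP) lies between the finger pads; the fingertips stand ctrl.tip_extent ahead of it and the grasp point (between the pads) lies 8 mm behind it (ctrl.tip_extent is the distance from the TCP to the fingertips, in mm); z points along the fingers, y is the line along which they close (so a half turn about z gives the same grasp; the last joint's range is limited). The gripper opens to 88 mm and grips with 3 to 60 N. Pads are 20 mm wide; open, the fingers measure 115 mm over their backs; the gripper's body (75 mm by 178 mm) begins 61 mm behind the grasp point.
Start: joints at [1.091, 0.477, 0.022, 1.555, -0.011, 1.109, -0.083], TCP at [245.233, -628.895, 196.164] pointing down, gripper open.
Joint ranges: [-2.96, 2.96], [-0.34, 2.1], [-1.41, 1.46], [0.24, 2.44], [-1.37, 4.51], [0.17, 1.92], [-2.96, 2.96]. Speed limits (rad/s): [2.39, 2.39, 3.14, 3.14, 3.14, 3.14, 3.14].

### API

Orientations are given as a unit quaternion [x, y, z, w].
In Python, from plant import telemetry, eyes, job, ctrl gives the robot as it stands.
- The arm moves only by the shell command python3 -m jog 'ROWS' [FORCE]. ROWS is JSON, a list of rows, each an object of numbers: "tx", "ty", "tz": the shift along the tool's x, y, z in mm; "rx", "ry", "rz": the turn, a rotation vector about the tool's x, y, z in degrees; "gripper": the opening, from 0 (shut) to 1 (fully open). A call has 1 to 20 rows; each row is the pose to reach, as a shift and turn from the pose commanded when the call began, along the tool's axes at that moment; what a row does not reach only later rows make up. A row lasts 1/10 s, in which the tool goes at most 50 mm and 8.59 degrees, less where a joint would pass 70% of its speed; a pose out of reach is approached as far as the arm can. A call with a gripper value outside its range is refused whole. The fingers move at their own pace and stop on an object; FORCE is the grip in N (left out, the last holds). Time passes only in rows, so rows that repeat a pose let the fingers close. It gives the time, the measured TCP pose, the force, the opening and the grip force at its end, in the units of the state.
- telemetry.get_state(): the state, without advancing time (a new reading comes with each control period).
- eyes.snapshot(name): name is "side" or "top" or "wrist"; returns a dict with "img" (480x640x3 uint8, blue, green, red), "z_map" (480x640 float32, mm along the optical axis (not along the pixel's ray), 0 where there is no reading), "intrinsics" (3x3 intrinsics, pixels), "dist" ([k1, k2, p1, p2, k3] as OpenCV has them; the pictures are not rectified), "R" (3x3) and "t" (3): a world point X has camera coordinates R X + t. Camera axes: x right, y down, z forward; pixel columns grow to the right and rows downward; lengths in mm; the calibration is good to about 2 mm. A picture is of the moment at which its call begins.
- job.job_done(): hands the job in; it is judged then, once.
The state is a dict: "time": time; "q": joint angles; "dq": joint speeds; "effort": joint torques, N m; "position": TCP position; "ee_rot": TCP orientation; "ft_force": force on the tool from outside, world axes, zero at the start; "wrist_torque": the same for the moment, N m; "gripper_width": finger opening in mm; "grasp_force": force on a finger pad.
Only numpy, scipy, OpenCV 4.12 (cv2) and the standard library are available. Lean on these libraries where they do the work, as an engineer would, in place of code of your own. Each camera call takes 0.05 s, during which the arm holds its last target. There are 200 camera calls.

### The job

Close up the parts case on the bench with your fingertips: push its standing lid over and down until it is fully shut, without slamming it, and after that push the two latch flaps on its front edge down until both lie flat against the front of the case. Only push: do not grip the lid, do not lift the case or shove it along the bench, and leave everything else on the bench where it is.

Things in the scene. Friction and masses are not known exactly. Their poses are not given: they have to be found in the camera images.
- case: flat blue plastic case of small parts, tray 170 mm deep (its x), 240 wide (its y), rim 42 mm above the bench; stands loose on rubber feet, about 1.3 kg, turned up to 0.25 rad. Origin at the centre of its underside; x from the front (latches, handle) to the back (lid hinge), y to its left, z up
- handle (a point): middle of the case's fixed black carrying handle, a U of 10 mm bar on the front wall between the latches: sticks out 27 mm, 94 mm wide at the wall, 17 to 27 mm above the bench; not needed for the job
- lid (a joint): lid hinge angle (rad): 0 shut, 1.57 upright; starts at 1.2 to 1.55, standing up from the back of the case, upright or leaning a little to the robot. Blue frame with clear window, 170 x 240 mm, 10 thick, outer face smooth (away from the robot while it stands). Stiff hinge, 0.32 N m besides its 0.2 kg weight: 1 to 3.5 N at the front edge moves it; stays where it is left
- lid_hinge (a point): middle of the lid's hinge line, on the lid's inner face at the back edge of the case, 42 mm above the bench; axes turn with the lid, y along the hinge line. The lid's inner face passes through this line, its outer face lies 10 mm further out
- lid_edge (a point): middle of the lid's free (front) edge, on the outer face, 170 mm from the hinge line; 52 mm above the bench when the lid is shut
- latch_left (a joint): angle (rad) of the left latch (seen from the robot): flap 40 mm wide, 36 long, 4 thick, hinged on the lid's front edge, centred 85 mm left of the lid's middle. 0: straight down, flat against the case's front (home); 1.57: sticking straight out from the edge in the lid's plane; starts open, 1.0 to 1.6. Stiff pin, 0.05 N m (1.5 N at the free end); stays where it is left
- latch_left_end (a point): middle of the free end of the left latch flap, 36 mm from the flap's hinge, which lies 46 mm above the bench and 4 mm in front of the case's front wall when the lid is down
- latch_right (a joint): angle (rad) of the right latch (seen from the robot): flap 40 mm wide, 36 long, 4 thick, hinged on the lid's front edge, centred 85 mm right of the lid's middle. 0: straight down, flat against the case's front (home); 1.57: sticking straight out from the edge in the lid's plane; starts open, 1.0 to 1.6. Stiff pin, 0.05 N m (1.5 N at the free end); stays where it is left
- latch_right_end (a point): middle of the free end of the right latch flap, 36 mm from the flap's hinge, which lies 46 mm above the bench and 4 mm in front of the case's front wall when the lid is down
- reel: LED strip reel lying flat, two 150 mm flanges, 19 mm thick; origin at the centre of its underside; loose, not part of the job
- multimeter: black hand multimeter lying flat, 170 x 85 x 36 mm, with a round dial; origin at the centre of its underside; loose, not part of the job
- mug: white mug, 80 mm across, 90 mm high, with a side handle; origin at the centre of its underside; loose, not part of the job
- screwdriver: screwdriver lying on the bench between the robot and the front of the case, along the front, about 200 mm long and under 30 mm high; origin on the bench below its middle; loose, not part of the job
- bottle: small white bottle standing close to the left end of the case, 38 mm across, 100 mm high; origin at the centre of its underside; loose, not part of the job
- relay: relay module lying close to the right end of the case, 50 x 36 x 26 mm; origin at the centre of its underside; loose, not part of the job
- solder: reel of solder standing on end just behind the case, 54 mm across, 46 mm high; origin at the centre of its underside; loose, not part of the job

How it is judged:
By the outcome, as a careful person would: the job done as asked, in the order asked, and still so for the second after the job is handed in, with the robot touching nothing.
It also fails if it takes over 48 s, if anything falls off the work surface, if the arm or the gripper's body presses on something with over 40 N, if the wrist force passes 120 N, or if a joint passes its speed limit or range.

## Working session

There is one attempt and no reset: what is moved stays moved. The work goes in short steps, Python scripts to look and compute and a shell command to move; the robot and the scene stay as the last step left them, time stands still between calls to the robot, and variables do not carry over. Pictures are saved under pics/ and viewed, at most 10 in all, crops included, and the job is handed in when it is done.

```bash
ls; mkdir -p pics; python3 - <<'E'
from plant import telemetry, eyes, job, ctrl
import cv2,numpy as np
print(telemetry.get_state(), ctrl.tip_extent)
for n in ("side","top"):
    s=eyes.snapshot(n); cv2.imwrite(f"pics/{n}0.png",s["img"]); np.savez(f"{n}0.npz",**{k:np.array(v) for k,v in s.items()})
    print(n,s["intrinsics"],s["dist"],s["R"],s["t"])
E
```

```text
pics
{'time': 0.0, 'q': array([ 1.09090194,  0.47779732,  0.02234219,  1.5564221 , -0.01149357,
        1.10926375, -0.08308877]), 'dq': array([-1.34277258e-03, -9.68986185e-04, -3.83864191e-04,  1.39291696e-03,
        5.32306135e-04,  3.41005618e-04, -3.20889650e-05]), 'effort': array([ 3.70920661e-04, -5.82857358e+01,  1.53422244e+00, -2.72610301e+01,
       -5.44350338e-02,  1.69041456e-02,  1.94314739e-04]), 'position': array([ 244.97226497, -628.30553688,  195.19605761]), 'ee_rot': array([ 9.82767312e-01,  1.84844890e-01, -2.29776629e-04, -8.50642294e-04]), 'ft_force': array([ 0.52063478,  0.20965928, -0.33888701]), 'wrist_torque': array([ 0.01288585, -0.03222741, -0.03398224]), 'grasp_force': 0.0, 'gripper_width': 87.52213590047985} 11.0
side [[437.07187084   0.         315.84634007]
 [  0.         437.07187084 241.36187415]
 [  0.           0.           1.        ]] [0.00208132 0.         0.         0.         0.        ] [[-0.84698686 -0.53160587  0.00290913]
 [-0.28016369  0.44170981 -0.85229147]
 [ 0.45179815 -0.72269471 -0.52305907]] [468.87248863 219.42585471 728.26357436]
top [[530.70427142   0.         314.77359602]
 [  0.         530.70427142 237.66027016]
 [  0.           0.           1.        ]] [-0.10005195  0.          0.          0.          0.        ] [[ 0.01774565 -0.99927908  0.03356203]
 [-0.98467191 -0.02329179 -0.1728546 ]
 [ 0.17351171 -0.02998017 -0.98437537]] [ -31.29368812  571.50072112 1050.51461279]
```

View pics/side0.png

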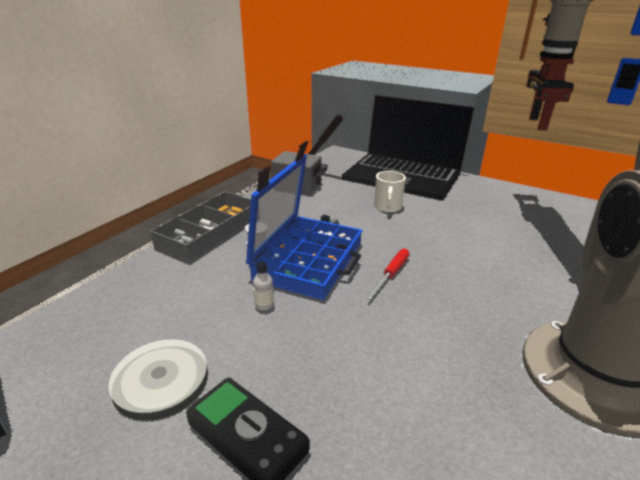

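View pics/top0.png

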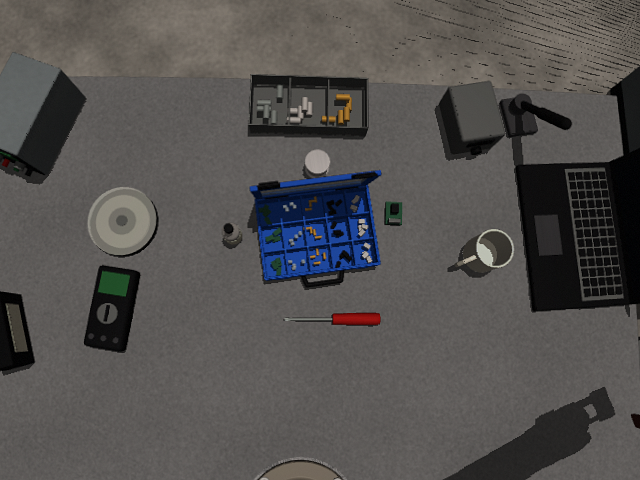

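The side view shows the lid standing (free edge from about (253,190) to (302,158)) with the black flaps sticking up at (264,178) and (301,150). In the top view the tray's front corners are near (265,279) and (381,266), the handle is at (322,279), the bottle at (231,233), the relay at (394,213), the solder at (317,162) and the screwdriver at (332,319).

```bash
cat > h.py <<'E'
import cv2,numpy as np
def cloud(s):
    z=s["z_map"];h,w=z.shape
    u,v=np.meshgrid(np.arange(w),np.arange(h))
    p=cv2.undistortPoints(np.stack([u,v],-1).reshape(-1,1,2).astype(float),s["intrinsics"],s["dist"]).reshape(h,w,2)
    c=np.dstack([p[...,0]*z,p[...,1]*z,z])
    W=(c-s["t"])@s["R"]; W[z==0]=np.nan
    return W
def ray(s,u,v,zp):
    p=cv2.undistortPoints(np.array([[[u,v]]],float),s["intrinsics"],s["dist"]).ravel()
    d=np.array([p[0],p[1],1])@s["R"]; o=-s["t"]@s["R"]
    return o+d*(zp-o[2])/d[2]
E
python3 - <<'E'
import numpy as np,cv2
from h import *
for n in("top","side"):
    s=dict(np.load(n+"0.npz")); W=cloud(s); b=s["img"].astype(int)
    m=(b[...,0]>90)&(b[...,0]>2*b[...,1])&(b[...,0]>2*b[...,2])&~np.isnan(W[...,0])&(W[...,0]>400)&(W[...,0]<900)&(abs(W[...,1])<250)
    P=W[m]; print(n,len(P))
    r=P[(P[:,2]>36)&(P[:,2]<48)]
    print("rim",cv2.minAreaRect(r[:,:2].astype(np.float32)),cv2.boxPoints(cv2.minAreaRect(r[:,:2].astype(np.float32))),len(r))
    l=P[P[:,2]>70]; 
    c=l.mean(0); sv=np.linalg.svd(l-c,full_matrices=False); print("lid",len(l),c,sv[2][2],"std",sv[1]/len(l)**.5, l.max(0),l.min(0))
    hi=l[l[:,2]>np.percentile(l[:,2],92)];print("top",hi.mean(0),hi[hi[:,1].argmin()],hi[hi[:,1].argmax()])
    print("bench",np.nanmedian(W[330:350,250:300,2]))
s=dict(np.load("top0.npz"));W=cloud(s)
for q in[(265,279),(381,266),(257,200),(380,187)]:print(q,ray(s,*q,42))
for nm,u,v in[("solder",317,160),("bottle",229,228),("relay",394,213),("sd1",285,320),("sd2",378,319),("handle",322,281),("mug",487,250)]:print(nm,W[v,u])
E
python3 - <<'E'
import cv2
a=cv2.imread('pics/top0.png')[150:300,220:420];cv2.imwrite('pics/c1.png',cv2.resize(a,None,fx=4,fy=4,interpolation=cv2.INTER_CUBIC))
E
```

```text
top 4209
rim ((586.376220703125, -23.666229248046875), (170.83421325683594, 243.5956573486328), 9.05585765838623) [[ 482.85315    83.169014]
 [ 521.19446  -157.39032 ]
 [ 689.8993   -130.50146 ]
 [ 651.558     110.05786 ]] 1105
lid 406 [647.98065625  -9.66238559 212.27522854] [ 0.20125339  0.03238173 -0.97900383] std [54.2643955   2.49016238  1.75474417] [669.87899004 103.25936664 221.5070301 ] [ 626.38776978 -131.47580273  206.42218002]
top [648.48129598 -10.59357014 215.76694396] [659.29332065 -80.729315   221.5070301 ] [634.06771944  97.60614916 215.04279316]
bench 1.7498827820543528
side 3872
rim ((586.4964599609375, -20.882080078125), (175.08424377441406, 247.10511779785156), 8.855497360229492) [[ 480.97784    87.72121 ]
 [ 519.0179   -156.43835 ]
 [ 692.0151   -129.48537 ]
 [ 653.97504   114.674194]] 657
lid 350 [640.97155418  39.41327011 183.94029671] [-0.97639644 -0.15188057 -0.15356526] std [74.5153085  30.691178    2.19829587] [676.35181501 110.34246493 211.87960796] [ 624.04132732 -121.8716779    70.82622253]
top [645.31344288   3.23302537 210.35710083] [656.69044383 -76.15443642 211.25253681] [628.23800369  99.5725756  210.31144883]
bench -0.8468930854097779
(265, 279) [484.67948705  81.23511111  42.        ]
(381, 266) [ 516.81939253 -158.80115412   42.        ]
(257, 200) [651.35533135 103.78147042  42.        ]
(380, 187) [ 686.8605051  -157.40886628   42.        ]
solder [740.46273482 -21.24165053  50.04712757]
bottle [578.25936658 151.97525686 102.11955296]
relay [ 636.9810314  -192.17126041   14.22325557]
sd1 [402.33388855  38.48032049  16.20803005]
sd2 [ 407.62587051 -155.17205547   24.10641729]
handle [484.33488847 -36.85710315  28.58470665]
mug [ 561.57871915 -400.75094401    3.99312823]
```

View pics/c1.png

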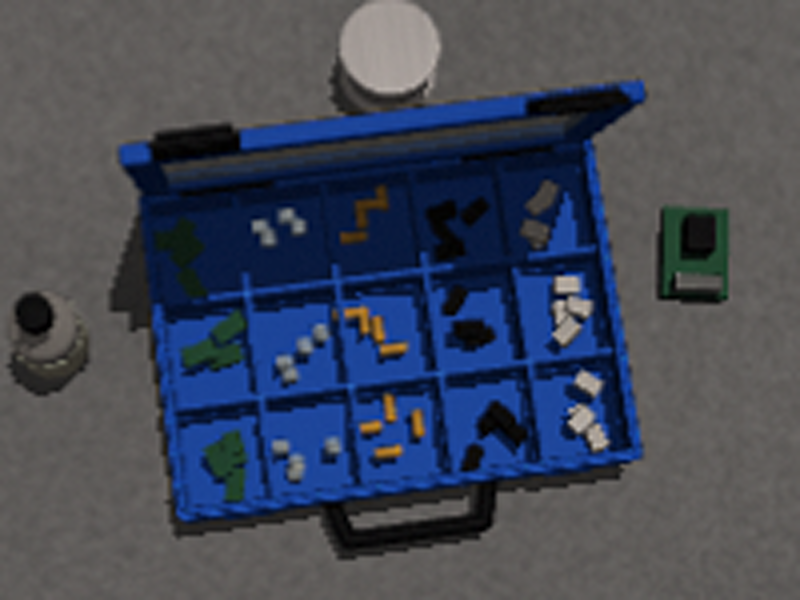

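The crop confirms the lid stands, leaning slightly forward, and the flaps lie in the lid's plane (at about (197,140) and (578,103) in the crop). My estimate is case centre (586,-22), yaw about 0.154 and lid about 1.42 rad. Next I'll work out the transit to behind the lid.

```bash
cat > d.py <<'E'
import numpy as np,sys
from scipy.spatial.transform import Rotation as R
from plant import telemetry
C=np.array([586.3,-22,0]);Y=0.154
Rc=R.from_euler('z',Y)
def D(x,y,z):
    s=telemetry.get_state();T=R.from_quat(s["ee_rot"])
    w=C+Rc.apply([x,y,z]); G=Rc*R.from_euler('x',np.pi)
    print("t",T.inv().apply(w-s["position"]).round(1),"r",np.degrees((T.inv()*G).as_rotvec()).round(2))
def pose():
    s=telemetry.get_state();print(round(s["time"],2),"case",Rc.inv().apply(s["position"]-C).round(1),"F",Rc.inv().apply(s["ft_force"]).round(2))
if __name__=="__main__":
    pose(); D(*map(float,sys.argv[1:4]))
E
python3 d.py 115 0 310
```

```text
0.1 case [-430.3 -546.9  195.3] F [-0.1  -0.18  0.44]
t [ 650.5 -416.3 -114.1] r [-0.09  0.02 12.48]
```

```bash
python3 -m jog '[{"tz":-50,"gripper":0},{"tz":-114,"tx":40,"ty":-26,"gripper":0},{"tx":650,"ty":-416,"tz":-114,"rz":12.5},{"tx":650,"ty":-416,"tz":-114,"rz":12.5},{"tx":650,"ty":-416,"tz":-114,"rz":12.5},{"tx":650,"ty":-416,"tz":-114,"rz":12.5},{"tx":650,"ty":-416,"tz":-114,"rz":12.5},{"tx":650,"ty":-416,"tz":-114,"rz":12.5},{"tx":650,"ty":-416,"tz":-114,"rz":12.5},{"tx":650,"ty":-416,"tz":-114,"rz":12.5},{"tx":650,"ty":-416,"tz":-114,"rz":12.5},{"tx":650,"ty":-416,"tz":-114,"rz":12.5},{"tx":650,"ty":-416,"tz":-114,"rz":12.5},{"tx":650,"ty":-416,"tz":-114,"rz":12.5},{"tx":650,"ty":-416,"tz":-114,"rz":12.5},{"tx":650,"ty":-416,"tz":-114,"rz":12.5},{"tx":650,"ty":-416,"tz":-114,"rz":12.5},{"tx":650,"ty":-416,"tz":-114,"rz":12.5},{"tx":650,"ty":-416,"tz":-114,"rz":12.5},{"tx":650,"ty":-416,"tz":-114,"rz":12.5}]'; python3 d.py 112 0 195
```

```text
0.1 case [-430.3 -546.9  195.3] F [-0.1  -0.18  0.44]
t [ 647.6 -416.8    0.9] r [-0.09  0.02 12.48]$[0]: bad value
```

```bash
python3 -m jog '[{"tx":0,"ty":0,"tz":-50,"gripper":0.0}]'; echo; python3 -m jog '[{"tx":0,"ty":0,"tz":-50,"rx":0,"ry":0,"rz":0,"gripper":0.02}]'; python3 d.py 115 0 310
```

```text
time: 0.2
position: [243.4, -624.4, 238.8]
ee_rot: [0.983, 0.185, -0.002, -0.007]
ft_force: [-0.1, -1.1, -1.1]
gripper_width: 82.6
grasp_force: 0.0
0.2 case [-431.3 -542.7  238.8] F [-0.32 -1.1  -1.08]
t [ 650.7 -412.6  -65.9] r [-0.84  0.16 12.5 ]$[0]: bad value
```

```bash
python3 -m jog '[{"tx":0,"ty":0,"tz":-50,"gripper":0.02},{"tx":650,"ty":-413,"tz":-66,"rz":12.5,"gripper":0.02}]'; python3 -m jog '[{"tx":0,"ty":0,"tz":-50,"rx":0,"ry":0,"rz":0,"gripper":0}]';  python3 d.py 115 0 310
```

```text
time: 0.3
position: [244.6, -627.5, 295.1]
ee_rot: [0.983, 0.185, -0.001, -0.003]
ft_force: [1.7, 0.0, -0.1]
gripper_width: 75.3
grasp_force: 0.0
0.3 case [-430.5 -545.9  295.1] F [ 1.67 -0.24 -0.05]
t [ 650.6 -415.2  -13. ] r [-0.29  0.06 12.48]$[0]: bad value
```

```bash
python3 -m jog '[{"tx":650,"ty":-416,"tz":-14,"rx":0,"ry":0,"rz":12.5,"gripper":0},{"tx":650,"ty":-416,"tz":-14,"rx":0,"ry":0,"rz":12.5,"gripper":0},{"tx":650,"ty":-416,"tz":-14,"rx":0,"ry":0,"rz":12.5,"gripper":0},{"tx":650,"ty":-416,"tz":-14,"rx":0,"ry":0,"rz":12.5,"gripper":0},{"tx":650,"ty":-416,"tz":-14,"rx":0,"ry":0,"rz":12.5,"gripper":0},{"tx":650,"ty":-416,"tz":-14,"rx":0,"ry":0,"rz":12.5,"gripper":0},{"tx":650,"ty":-416,"tz":-14,"rx":0,"ry":0,"rz":12.5,"gripper":0},{"tx":650,"ty":-416,"tz":-14,"rx":0,"ry":0,"rz":12.5,"gripper":0},{"tx":650,"ty":-416,"tz":-14,"rx":0,"ry":0,"rz":12.5,"gripper":0},{"tx":650,"ty":-416,"tz":-14,"rx":0,"ry":0,"rz":12.5,"gripper":0},{"tx":650,"ty":-416,"tz":-14,"rx":0,"ry":0,"rz":12.5,"gripper":0},{"tx":650,"ty":-416,"tz":-14,"rx":0,"ry":0,"rz":12.5,"gripper":0},{"tx":650,"ty":-416,"tz":-14,"rx":0,"ry":0,"rz":12.5,"gripper":0},{"tx":650,"ty":-416,"tz":-14,"rx":0,"ry":0,"rz":12.5,"gripper":0},{"tx":650,"ty":-416,"tz":-14,"rx":0,"ry":0,"rz":12.5,"gripper":0},{"tx":650,"ty":-416,"tz":-14,"rx":0,"ry":0,"rz":12.5,"gripper":0},{"tx":650,"ty":-416,"tz":-14,"rx":0,"ry":0,"rz":12.5,"gripper":0},{"tx":650,"ty":-416,"tz":-14,"rx":0,"ry":0,"rz":12.5,"gripper":0}]'; python3 d.py 112 0 195
python3 - <<'E'
from plant import eyes
import cv2,numpy as np
s=eyes.snapshot("side");w=eyes.snapshot("wrist")
a=cv2.resize(s["img"][80:320,180:440],None,fx=2,fy=2);b=cv2.resize(w["img"],(280,210))
o=np.zeros((480,800,3),np.uint8);o[:,:520]=a;o[:210,520:]=b
cv2.imwrite('pics/p3.png',o)
E
```

```text
time: 2.1
position: [699.4, -5.5, 309.3]
ee_rot: [0.997, 0.077, -0.001, 0.0]
ft_force: [-0.1, -0.2, 0.2]
gripper_width: 0.5
grasp_force: 0.0
2.1 case [114.3  -1.  309.3] F [-0.17 -0.23  0.16]
t [ -2.1  -1.1 114.3] r [ 0.03  0.09 -0.  ]
```

View pics/p3.png

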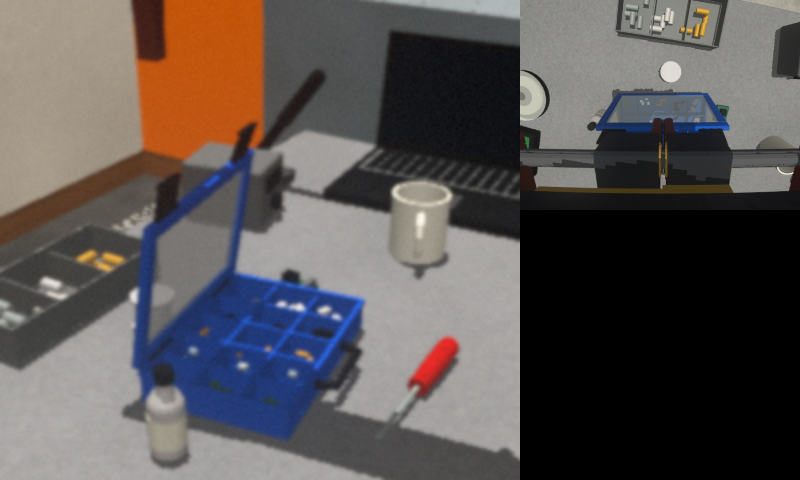

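The picture shows the lid clear of the gripper, which hangs above and behind it; the finger is visible at (150,20), over the lid's free edge. I'll descend behind the lid and get the arc table.

```bash
python3 -m jog '[{"tx":0,"ty":0,"tz":50,"rx":0,"ry":0,"rz":0,"gripper":0},{"tx":0,"ty":0,"tz":90,"rx":0,"ry":0,"rz":0,"gripper":0},{"tx":-2,"ty":0,"tz":114,"rx":0,"ry":0,"rz":0,"gripper":0},{"tx":-2,"ty":0,"tz":114,"rx":0,"ry":0,"rz":0,"gripper":0}]'; python3 d.py 95 0 195
python3 - <<'E'
import numpy as np
from plant import telemetry
from d import *
s=telemetry.get_state();p=Rc.inv().apply(s["position"]-C)
for r in (145,):
  for k,a in enumerate(np.linspace(1.46,0,32)):
    x=85-(r*np.cos(a)-10*np.sin(a))+10; z=42+r*np.sin(a)+10*np.cos(a)+11
    print(round(a,2),round(x-p[0],1),round(p[2]-z,1))
E
```

```text
time: 2.6
position: [694.4, -8.1, 192.2]
ee_rot: [0.997, 0.075, -0.004, 0.0]
ft_force: [-0.5, -0.4, -0.5]
gripper_width: -0.0
grasp_force: 0.0
2.6 case [109.   -2.8 192.2] F [-0.57 -0.31 -0.52]
t [-14.   -2.8  -2.7] r [ 0.02  0.44 -0.17]
1.46 -20.1 -6.0
1.41 -26.9 -5.5
1.37 -33.7 -4.8
1.32 -40.5 -3.7
1.27 -47.2 -2.3
1.22 -53.8 -0.6
1.18 -60.3 1.5
1.13 -66.8 3.8
1.08 -73.1 6.4
1.04 -79.3 9.4
0.99 -85.3 12.6
0.94 -91.2 16.1
0.89 -96.9 19.8
0.85 -102.4 23.9
0.8 -107.8 28.2
0.75 -112.9 32.7
0.71 -117.8 37.5
0.66 -122.5 42.5
0.61 -126.9 47.7
0.57 -131.1 53.1
0.52 -135.0 58.7
0.47 -138.7 64.5
0.42 -142.0 70.5
0.38 -145.1 76.6
0.33 -147.9 82.8
0.28 -150.4 89.2
0.24 -152.6 95.7
0.19 -154.5 102.2
0.14 -156.1 108.9
0.09 -157.4 115.6
0.05 -158.3 122.4
0.0 -159.0 129.2
```

```bash
python3 -m jog '[{"tx":-12,"ty":0,"tz":-6,"rx":0,"ry":0,"rz":0,"gripper":0},{"tx":-20,"ty":-1,"tz":-6,"rx":0,"ry":0,"rz":0,"gripper":0},{"tx":-24,"ty":-2,"tz":-6,"rx":0,"ry":0,"rz":0,"gripper":0},{"tx":-28,"ty":-2,"tz":-5,"rx":0,"ry":0,"rz":0,"gripper":0},{"tx":-32,"ty":-2,"tz":-5,"rx":0,"ry":0,"rz":0,"gripper":0},{"tx":-36,"ty":-2,"tz":-4,"rx":0,"ry":0,"rz":0,"gripper":0},{"tx":-40,"ty":-2,"tz":-4,"rx":0,"ry":0,"rz":0,"gripper":0},{"tx":-44,"ty":-2,"tz":-3,"rx":0,"ry":0,"rz":0,"gripper":0},{"tx":-48,"ty":-2,"tz":-2,"rx":0,"ry":0,"rz":0,"gripper":0},{"tx":-52,"ty":-2,"tz":-1,"rx":0,"ry":0,"rz":0,"gripper":0},{"tx":-56,"ty":-2,"tz":0,"rx":0,"ry":0,"rz":0,"gripper":0},{"tx":-60,"ty":-2,"tz":1,"rx":0,"ry":0,"rz":0,"gripper":0}]'; python3 d.py 49 0 191
```

```text
time: 3.8
position: [637.8, -12.7, 195.1]
ee_rot: [0.997, 0.077, -0.0, 0.0]
ft_force: [0.1, 0.2, 0.1]
gripper_width: 0.9
grasp_force: 0.0
3.8 case [ 52.3   1.3 195.1] F [0.12 0.22 0.08]
t [-3.3  1.3  4.1] r [ 0.    0.   -0.02]
```

```bash
python3 - <<'E'
from plant import eyes
import cv2,numpy as np
s=eyes.snapshot("side");
cv2.imwrite('pics/p4.png',cv2.resize(s["img"][100:300,200:400],None,fx=3,fy=3))
E
```

```text
(no output)
```

View pics/p4.png

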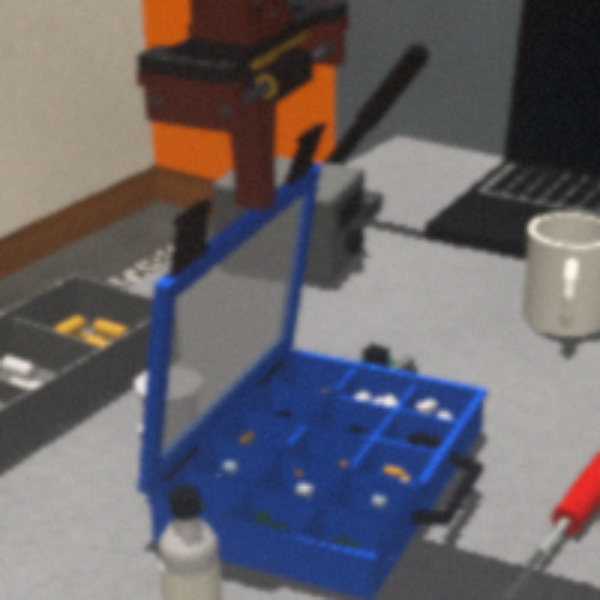

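The finger ends at about (255,205), just at the lid's top edge at about (258,215), and the lid has hardly moved. I'll check the geometry.

```bash
python3 - <<'E'
from plant import eyes,telemetry
from h import *
from d import *
s=eyes.snapshot("side");W=cloud(s);b=s["img"].astype(int)
m=(b[...,0]>90)&(b[...,0]>2*b[...,1])&(b[...,0]>2*b[...,2])&~np.isnan(W[...,0])
K=Rc.inv().apply(W.reshape(-1,3)-C).reshape(W.shape)
k=K[m]; l=k[(k[:,2]>70)&(abs(k[:,1])<130)&(k[:,0]>-90)&(k[:,0]<130)]
c=l.mean(0);sv=np.linalg.svd(l-c,full_matrices=False);print(c,sv[2][2],sv[1]/len(l)**.5)
t=np.percentile(l[:,2],[50,90,99]);print(t, l[l[:,2]>t[1]].mean(0), l[:,1].min(),l[:,1].max())
p=telemetry.get_state()["position"];
for dz in(-11,9):print(dz,cv2.projectPoints((p+[0,0,dz]).reshape(1,3),cv2.Rodrigues(s["R"])[0],s["t"],s["intrinsics"],s["dist"])[0].ravel())
# finger depth
print("px in crop col255 rows",[(r,K[100+r//3,200+255//3].round(0).tolist()) for r in(150,180,195,204,210,216,222,240,260)])
E
```

```text
[ 62.76762359  55.16407913 182.38732439] [ 0.98671507 -0.00259997  0.16243957] [79.8589252  32.57576213  1.58721499]
[201.02117953 209.05808111 210.15767426] [ 59.95781349  45.58748091 209.68399534] -110.51280669905005 123.02082577091137
-11 [285.86768696 184.09909696]
9 [285.553705   175.33811977]
px in crop col255 rows [(150, [44.0, 16.0, 266.0]), (180, [46.0, 12.0, 243.0]), (195, [47.0, 12.0, 232.0]), (204, [47.0, 13.0, 226.0]), (210, [61.0, -14.0, 209.0]), (216, [57.0, -7.0, 208.0]), (222, [58.0, -9.0, 202.0]), (240, [66.0, -22.0, 182.0]), (260, [69.0, -27.0, 165.0])]
```

```bash
python3 - <<'E'
from plant import ctrl
from h import *
s=dict(np.load("side0.npz"));rv=cv2.Rodrigues(s["R"])[0]
print(ctrl.tip_extent,[x for x in dir(ctrl) if x[0]!='_'])
for z in(298,310,330,350):print(z,cv2.projectPoints(np.array([[699.4,-5.5,z]]),rv,s["t"],s["intrinsics"],s["dist"])[0].ravel())
p=np.array([245,-628.3,195.2])
for dz in(-11,0,20,40):print(dz,cv2.projectPoints((p+[0,0,dz]).reshape(1,3),rv,s["t"],s["intrinsics"],s["dist"])[0].ravel())
W=cloud(s)
# lowest gripper points at start
m=(np.hypot(W[...,0]-245,W[...,1]+628)<90)&(W[...,2]>60)&(W[...,2]<400)
print(np.sort(W[m][:,2])[:30].round(0),W[m][np.argsort(W[m][:,2])[:5]].round(0))
E
```

```text
11.0 ['MotionError', 'tip_extent']
298 [257.19772827 127.25175931]
310 [256.7985907  121.39580651]
330 [256.12051439 111.44868162]
350 [255.42586528 101.26011195]
-11 [533.6313264  137.66623277]
0 [534.69834232 133.72082685]
20 [536.6653082 126.4484257]
40 [538.66783881 119.04541931]
[220. 221. 222. 222. 222. 222. 222. 222. 222. 222. 223. 223. 223. 223.
 223. 223. 223. 223. 224. 224. 224. 224. 224. 224. 224. 224. 224. 224.
 224. 225.] [[ 227. -585.  220.]
 [ 257. -670.  221.]
 [ 220. -583.  222.]
 [ 259. -665.  222.]
 [ 270. -668.  222.]]
```

```bash
python3 -m jog '[{"tx":0,"ty":0,"tz":-30,"rx":0,"ry":0,"rz":0,"gripper":0},{"tx":40,"ty":0,"tz":-50,"rx":0,"ry":0,"rz":0,"gripper":0},{"tx":52,"ty":0,"tz":-50,"rx":0,"ry":0,"rz":0,"gripper":0},{"tx":52,"ty":0,"tz":-50,"rx":0,"ry":0,"rz":0,"gripper":0}]'; python3 - <<'E'
from plant import eyes,telemetry
from h import *
from d import *
pose()
p=telemetry.get_state()["position"];pc=Rc.inv().apply(p-C)
for n in("side","top"):
    s=eyes.snapshot(n);W=cloud(s)
    K=Rc.inv().apply(W.reshape(-1,3)-C).reshape(W.shape)-pc
    m=(abs(K[...,0])<25)&(abs(K[...,1])<35)&(K[...,2]>-30)&(K[...,2]<120)
    k=K[m];o=np.argsort(k[:,2]);print(n,len(k),k[o[::max(1,len(o)//25)]].round(0).tolist())
    if n=="side":
        cv2.imwrite('pics/p5.png',cv2.resize(s["img"][40:240,200:400],None,fx=3,fy=3))
        print(cv2.projectPoints((p+[0,0,-11]).reshape(1,3),cv2.Rodrigues(s["R"])[0],s["t"],s["intrinsics"],s["dist"])[0].ravel())
E
```

```text
time: 4.3
position: [691.1, -4.1, 245.4]
ee_rot: [0.997, 0.077, 0.001, -0.0]
ft_force: [-0.3, -0.1, 0.0]
gripper_width: 0.4
grasp_force: 0.0
4.3 case [106.3   1.6 245.4] F [-0.35 -0.02  0.  ]
side 561 [[5.0, 7.0, 25.0], [-11.0, -6.0, 30.0], [-10.0, -1.0, 33.0], [-10.0, 8.0, 36.0], [-10.0, 7.0, 40.0], [-11.0, -5.0, 42.0], [9.0, 9.0, 46.0], [4.0, 10.0, 49.0], [-6.0, 11.0, 53.0], [-6.0, 14.0, 56.0], [-11.0, 10.0, 59.0], [-11.0, 13.0, 62.0], [-10.0, 3.0, 65.0], [-10.0, 8.0, 68.0], [-10.0, 11.0, 71.0], [6.0, 14.0, 74.0], [12.0, 12.0, 77.0], [0.0, 12.0, 80.0], [1.0, 14.0, 83.0], [-10.0, -3.0, 85.0], [-1.0, 13.0, 88.0], [-2.0, 19.0, 92.0], [-12.0, -4.0, 95.0], [-11.0, 9.0, 98.0], [-7.0, 29.0, 104.0], [-25.0, 28.0, 112.0]]
[261.92797159 157.94786839]
top 0 []
```

View pics/p5.png

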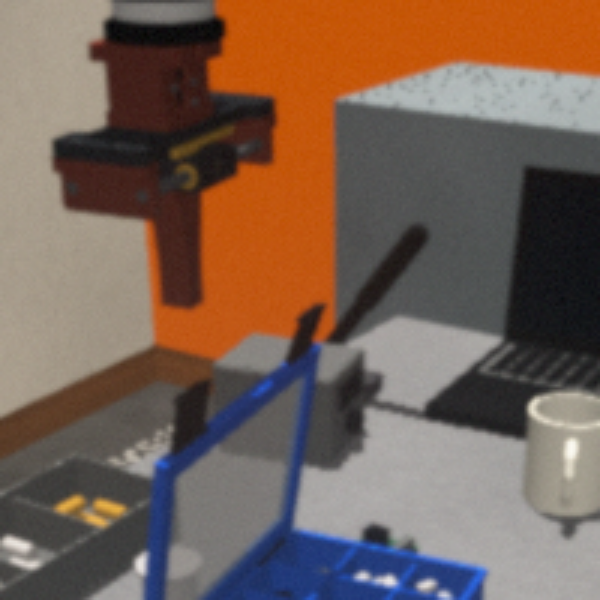

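The fingertip at (182,305) in the crop is really about 27 mm above the reported TCP, not 11 mm below, so the tip sits about 38 mm higher than nominal. From here I'll use tip z = TCP z + 27.

```bash
python3 -m jog '[{"tx":1,"ty":0,"tz":45,"rx":0,"ry":0,"rz":0,"gripper":0},{"tx":1,"ty":0,"tz":84,"rx":0,"ry":0,"rz":0,"gripper":0},{"tx":1,"ty":1,"tz":84,"rx":0,"ry":0,"rz":0,"gripper":0},{"tx":1,"ty":1,"tz":84,"rx":0,"ry":0,"rz":0,"gripper":0}]'
python3 - <<'E'
from d import *
pose();s=telemetry.get_state();p=Rc.inv().apply(s["position"]-C);r=145
for a in np.linspace(1.44,0,25):
    print(round(a,2),round(95-(r*np.cos(a)-10*np.sin(a))-p[0],1),round(p[2]-(42+r*np.sin(a)+10*np.cos(a)-27),1))
E
```

```text
time: 4.8
position: [689.9, -6.1, 161.3]
ee_rot: [0.997, 0.077, -0.001, 0.0]
ft_force: [-0.2, 0.2, 0.2]
gripper_width: 0.3
grasp_force: 0.0
4.8 case [104.8  -0.2 161.3] F [-0.14  0.24  0.16]
1.44 -18.8 1.3
1.38 -27.5 2.1
1.32 -36.1 3.4
1.26 -44.6 5.2
1.2 -53.0 7.6
1.14 -61.2 10.4
1.08 -69.3 13.7
1.02 -77.1 17.5
0.96 -84.7 21.8
0.9 -92.1 26.5
0.84 -99.1 31.7
0.78 -105.8 37.2
0.72 -112.2 43.2
0.66 -118.2 49.5
0.6 -123.8 56.2
0.54 -129.0 63.2
0.48 -133.8 70.5
0.42 -138.1 78.1
0.36 -142.0 85.9
0.3 -145.3 93.9
0.24 -148.2 102.1
0.18 -150.6 110.5
0.12 -152.5 119.0
0.06 -153.9 127.6
0.0 -154.8 136.3
```

```bash
python3 -m jog '[{"tx":-12,"ty":0,"tz":1,"rx":0,"ry":0,"rz":0,"gripper":0},{"tx":-19,"ty":0,"tz":1,"rx":0,"ry":0,"rz":0,"gripper":0},{"tx":-23,"ty":0,"tz":2,"rx":0,"ry":0,"rz":0,"gripper":0},{"tx":-27,"ty":0,"tz":2,"rx":0,"ry":0,"rz":0,"gripper":0},{"tx":-32,"ty":0,"tz":3,"rx":0,"ry":0,"rz":0,"gripper":0},{"tx":-36,"ty":0,"tz":3,"rx":0,"ry":0,"rz":0,"gripper":0},{"tx":-40,"ty":0,"tz":4,"rx":0,"ry":0,"rz":0,"gripper":0},{"tx":-45,"ty":0,"tz":5,"rx":0,"ry":0,"rz":0,"gripper":0}]'; python3 d.py 60 0 156
```

```text
time: 5.6
position: [646.2, -12.5, 156.3]
ee_rot: [0.997, 0.077, 0.0, 0.0]
ft_force: [1.3, -0.0, 2.6]
gripper_width: 0.3
grasp_force: 1.0
5.6 case [ 60.6   0.2 156.3] F [ 1.25 -0.21  2.55]
t [-0.6  0.2  0.3] r [ 0.   -0.03 -0.02]
```

```bash
python3 -m jog '[{"tx":-4,"ty":0,"tz":1,"rx":0,"ry":0,"rz":0,"gripper":0},{"tx":-8,"ty":0,"tz":2,"rx":0,"ry":0,"rz":0,"gripper":0},{"tx":-12,"ty":0,"tz":4,"rx":0,"ry":0,"rz":0,"gripper":0},{"tx":-17,"ty":0,"tz":5,"rx":0,"ry":0,"rz":0,"gripper":0},{"tx":-21,"ty":0,"tz":7,"rx":0,"ry":0,"rz":0,"gripper":0},{"tx":-25,"ty":0,"tz":8.5,"rx":0,"ry":0,"rz":0,"gripper":0},{"tx":-29,"ty":0,"tz":10.5,"rx":0,"ry":0,"rz":0,"gripper":0},{"tx":-33,"ty":0,"tz":12.5,"rx":0,"ry":0,"rz":0,"gripper":0},{"tx":-37,"ty":0,"tz":14.5,"rx":0,"ry":0,"rz":0,"gripper":0},{"tx":-40,"ty":0,"tz":16.5,"rx":0,"ry":0,"rz":0,"gripper":0},{"tx":-44,"ty":0,"tz":19,"rx":0,"ry":0,"rz":0,"gripper":0},{"tx":-47.5,"ty":0,"tz":21.5,"rx":0,"ry":0,"rz":0,"gripper":0},{"tx":-51,"ty":0,"tz":24,"rx":0,"ry":0,"rz":0,"gripper":0},{"tx":-54.5,"ty":0,"tz":26.5,"rx":0,"ry":0,"rz":0,"gripper":0},{"tx":-58,"ty":0,"tz":29,"rx":0,"ry":0,"rz":0,"gripper":0},{"tx":-61,"ty":0,"tz":32,"rx":0,"ry":0,"rz":0,"gripper":0},{"tx":-64.5,"ty":0,"tz":35,"rx":0,"ry":0,"rz":0,"gripper":0},{"tx":-67.5,"ty":0,"tz":38,"rx":0,"ry":0,"rz":0,"gripper":0},{"tx":-70.5,"ty":0,"tz":41,"rx":0,"ry":0,"rz":0,"gripper":0},{"tx":-73.5,"ty":0,"tz":44.5,"rx":0,"ry":0,"rz":0,"gripper":0}]'; python3 d.py -14 0 112
```

```text
time: 7.6
position: [573.3, -23.8, 111.4]
ee_rot: [0.997, 0.077, 0.0, 0.0]
ft_force: [1.1, -0.2, 0.3]
gripper_width: 0.5
grasp_force: 0.5
7.6 case [-13.1   0.2 111.4] F [ 1.05 -0.34  0.34]
t [-0.9  0.2 -0.6] r [ 0.   -0.   -0.03]
```

```bash
python3 -m jog '[{"tx":-3,"ty":0,"tz":3.5,"rx":0,"ry":0,"rz":0,"gripper":0},{"tx":-5.5,"ty":0,"tz":7,"rx":0,"ry":0,"rz":0,"gripper":0},{"tx":-8,"ty":0,"tz":10,"rx":0,"ry":0,"rz":0,"gripper":0},{"tx":-11,"ty":0,"tz":14,"rx":0,"ry":0,"rz":0,"gripper":0},{"tx":-13,"ty":0,"tz":17.5,"rx":0,"ry":0,"rz":0,"gripper":0},{"tx":-15.5,"ty":0,"tz":21,"rx":0,"ry":0,"rz":0,"gripper":0},{"tx":-18,"ty":0,"tz":25,"rx":0,"ry":0,"rz":0,"gripper":0},{"tx":-20,"ty":0,"tz":29,"rx":0,"ry":0,"rz":0,"gripper":0},{"tx":-22,"ty":0,"tz":32.5,"rx":0,"ry":0,"rz":0,"gripper":0},{"tx":-24,"ty":0,"tz":36.5,"rx":0,"ry":0,"rz":0,"gripper":0},{"tx":-25.5,"ty":0,"tz":40.5,"rx":0,"ry":0,"rz":0,"gripper":0},{"tx":-27,"ty":0,"tz":44.5,"rx":0,"ry":0,"rz":0,"gripper":0},{"tx":-28.5,"ty":0,"tz":48.5,"rx":0,"ry":0,"rz":0,"gripper":0},{"tx":-30,"ty":0,"tz":52.5,"rx":0,"ry":0,"rz":0,"gripper":0},{"tx":-31,"ty":0,"tz":57,"rx":0,"ry":0,"rz":0,"gripper":0},{"tx":-32.5,"ty":0,"tz":61,"rx":0,"ry":0,"rz":0,"gripper":0},{"tx":-33.5,"ty":0,"tz":65,"rx":0,"ry":0,"rz":0,"gripper":0}]'; python3 d.py -49 0 27
```

```text
time: 9.3
position: [540.4, -28.8, 46.3]
ee_rot: [0.997, 0.077, 0.0, -0.0]
ft_force: [1.2, -0.4, 1.2]
gripper_width: 0.2
grasp_force: 0.3
9.3 case [-46.4   0.3  46.3] F [ 1.16 -0.62  1.2 ]
t [-2.6  0.3 19.3] r [-0.   -0.01 -0.02]
```

Now slowly down the last 22 mm.

```bash
python3 -m jog '[{"tx":-1,"ty":0,"tz":3,"rx":0,"ry":0,"rz":0,"gripper":0},{"tx":-1.5,"ty":0,"tz":6,"rx":0,"ry":0,"rz":0,"gripper":0},{"tx":-2,"ty":0,"tz":9,"rx":0,"ry":0,"rz":0,"gripper":0},{"tx":-2.5,"ty":0,"tz":11.5,"rx":0,"ry":0,"rz":0,"gripper":0},{"tx":-2.5,"ty":0,"tz":13.5,"rx":0,"ry":0,"rz":0,"gripper":0},{"tx":-3,"ty":0,"tz":15.5,"rx":0,"ry":0,"rz":0,"gripper":0},{"tx":-3,"ty":0,"tz":17.5,"rx":0,"ry":0,"rz":0,"gripper":0},{"tx":-3,"ty":0,"tz":19,"rx":0,"ry":0,"rz":0,"gripper":0},{"tx":-3,"ty":0,"tz":19,"rx":0,"ry":0,"rz":0,"gripper":0}]'; python3 d.py -49 0 25
```

```text
time: 10.2
position: [537.3, -29.4, 27.4]
ee_rot: [0.997, 0.077, -0.0, 0.0]
ft_force: [-0.0, 0.3, 0.1]
gripper_width: 0.6
grasp_force: 0.0
10.2 case [-49.6   0.2  27.4] F [0.   0.27 0.06]
t [0.6 0.2 2.4] r [-0.    0.02 -0.02]
```

```bash
python3 -m jog '[{"tx":0,"ty":0,"tz":1.5,"rx":0,"ry":0,"rz":0,"gripper":0},{"tx":0,"ty":0,"tz":3,"rx":0,"ry":0,"rz":0,"gripper":0},{"tx":0,"ty":0,"tz":3,"rx":0,"ry":0,"rz":0,"gripper":0}]'; python3 d.py -49 0 25; python3 -m jog '[{"tx":0,"ty":0,"tz":1,"rx":0,"ry":0,"rz":0,"gripper":0},{"tx":0,"ty":0,"tz":2,"rx":0,"ry":0,"rz":0,"gripper":0},{"tx":0,"ty":0,"tz":2,"rx":0,"ry":0,"rz":0,"gripper":0}]'; python3 d.py -49 0 25
```

```text
time: 10.5
position: [537.4, -29.4, 24.9]
ee_rot: [0.997, 0.077, -0.0, 0.0]
ft_force: [-1.2, -0.1, 2.7]
gripper_width: 0.4
grasp_force: 1.7
10.5 case [-49.4   0.2  24.9] F [-1.25  0.04  2.72]
t [ 0.4  0.2 -0.1] r [ 0.01  0.01 -0.03]
time: 10.8
position: [537.6, -29.4, 24.6]
ee_rot: [0.997, 0.077, 0.0, 0.0]
ft_force: [-7.6, 0.4, 23.5]
gripper_width: 0.9
grasp_force: 11.3
10.8 case [-49.3   0.2  24.6] F [-7.42  1.56 23.45]
t [ 0.3  0.2 -0.4] r [ 0.05  0.   -0.03]
```

```bash
python3 -m jog '[{"tx":0,"ty":0,"tz":-10,"rx":0,"ry":0,"rz":0,"gripper":0},{"tx":0,"ty":0,"tz":-60,"rx":0,"ry":0,"rz":0,"gripper":0},{"tx":-50,"ty":30,"tz":-80,"rx":0,"ry":0,"rz":0,"gripper":0},{"tx":-90,"ty":60,"tz":-80,"rx":0,"ry":0,"rz":0,"gripper":0},{"tx":-140,"ty":85,"tz":-80,"rx":0,"ry":0,"rz":0,"gripper":0},{"tx":-140,"ty":85,"tz":-80,"rx":0,"ry":0,"rz":0,"gripper":0}]'; python3 - <<'E'
from plant import eyes
from h import *
from d import *
pose()
for n in("side","top"):
    s=eyes.snapshot(n);W=cloud(s);b=s["img"].astype(int);K=Rc.inv().apply(W.reshape(-1,3)-C).reshape(W.shape)
    m=(b[...,0]>70)&(b[...,0]>2*b[...,1])&(b[...,0]>2*b[...,2])&(abs(K[...,0])<130)&(abs(K[...,1])<170)&(K[...,2]>35)
    k=K[m];k=k[(k[:,2]<70)];r=cv2.minAreaRect(k[:,:2].astype(np.float32));print(n,len(k),r,np.percentile(k[:,2],[50,90,99]).round(1))
    f=(b.max(2)<60)&(K[...,0]>-140)&(K[...,0]<-84)&(abs(K[...,1])<120)&(abs(K[...,1])>58)&(K[...,2]>8)&(K[...,2]<95)
    for sg in(1,-1):
        q=K[f&(K[...,1]*sg>0)]
        if len(q):print(" flap",sg,len(q),q.mean(0).round(1),q.min(0).round(0),q.max(0).round(0))
    if n=="side":a=cv2.resize(s["img"][150:320,230:400],(480,480))
    else: t=cv2.resize(s["img"][170:330,210:410],(320,256)) if 0 else cv2.resize(s["img"][170:310,220:410],(320,236))
o=np.zeros((480,800,3),np.uint8);o[:,:480]=a;o[:236,480:]=t;cv2.imwrite('pics/p6.png',o)
E
```

```text
time: 11.4
position: [407.8, -137.8, 102.6]
ee_rot: [0.997, 0.074, -0.001, 0.001]
ft_force: [0.0, -0.0, 0.1]
gripper_width: 0.4
grasp_force: 0.0
11.4 case [-194.2  -87.   102.6] F [ 0.04 -0.02  0.05]
side 984 ((-1.8809661865234375, 3.6213531494140625), (242.4867401123047, 170.58468627929688), 89.96329498291016) [50.8 52.1 53.2]
 flap 1 204 [-108.    87.1   47.5] [-126.   65.   44.] [-89. 106.  51.]
 flap -1 131 [-105.4  -81.4   45. ] [-123. -103.   40.] [-88. -64.  49.]
top 2604 ((0.42038726806640625, -1.03314208984375), (171.80673217773438, 242.5304718017578), 0.15086235105991364) [53.8 56.5 58.5]
 flap 1 387 [-104.    83.8   49.9] [-124.   62.   10.] [-84. 113.  57.]
 flap -1 376 [-103.7  -86.5   47.4] [-123. -110.    8.] [-84. -62.  54.]
```

View pics/p6.png

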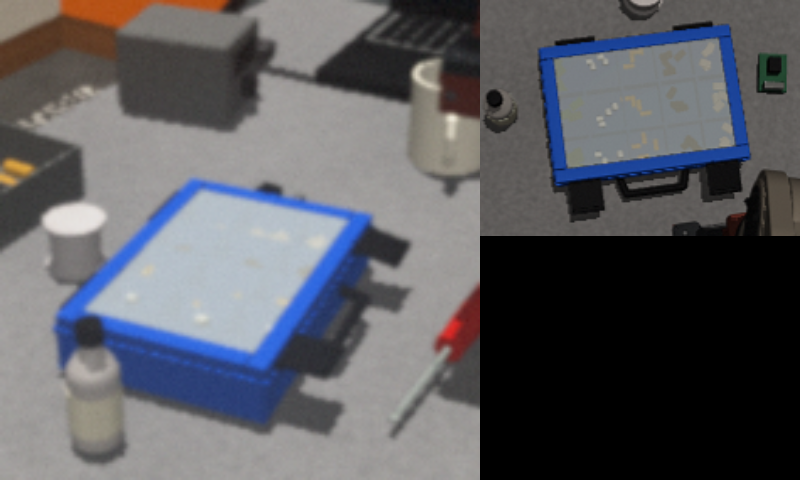

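The lid lies flat and shut (rim heights about 51 mm), the case has not moved, and both flaps stick straight out at (370,245) and (310,352) in the crop. Next is the right flap.

```bash
python3 -m jog '[{"tx":40,"ty":-1,"tz":20,"rx":0,"ry":0,"rz":0,"gripper":0},{"tx":76,"ty":-2,"tz":50,"rx":0,"ry":0,"rz":0,"gripper":0},{"tx":76,"ty":-2,"tz":70,"rx":0,"ry":0,"rz":0,"gripper":0},{"tx":76,"ty":-2,"tz":75,"rx":0,"ry":0,"rz":0,"gripper":0},{"tx":76,"ty":-2,"tz":80,"rx":0,"ry":0,"rz":0,"gripper":0},{"tx":76,"ty":-2,"tz":84,"rx":0,"ry":0,"rz":0,"gripper":0},{"tx":76,"ty":-2,"tz":88,"rx":0,"ry":0,"rz":0,"gripper":0},{"tx":76,"ty":-2,"tz":92,"rx":0,"ry":0,"rz":0,"gripper":0},{"tx":76,"ty":-2,"tz":96,"rx":0,"ry":0,"rz":0,"gripper":0}]'; python3 d.py -118 -85 -10
```

```text
time: 12.4
position: [487.3, -121.5, 7.1]
ee_rot: [0.997, 0.077, 0.001, 0.0]
ft_force: [-1.0, -0.6, 2.6]
gripper_width: 0.7
grasp_force: 1.3
12.4 case [-113.1  -83.2    7.1] F [-1.08 -0.46  2.56]
t [-4.9  1.8 17.1] r [ 0.05 -0.06 -0.05]
```

```bash
python3 -m jog '[{"tx":-2,"ty":1,"tz":4,"rx":0,"ry":0,"rz":0,"gripper":0},{"tx":-2,"ty":1,"tz":8,"rx":0,"ry":0,"rz":0,"gripper":0},{"tx":-2,"ty":1,"tz":12,"rx":0,"ry":0,"rz":0,"gripper":0},{"tx":-2,"ty":1,"tz":16,"rx":0,"ry":0,"rz":0,"gripper":0},{"tx":1,"ty":1,"tz":17,"rx":0,"ry":0,"rz":0,"gripper":0},{"tx":4,"ty":1,"tz":17,"rx":0,"ry":0,"rz":0,"gripper":0},{"tx":7,"ty":1,"tz":17,"rx":0,"ry":0,"rz":0,"gripper":0},{"tx":9,"ty":1,"tz":17,"rx":0,"ry":0,"rz":0,"gripper":0},{"tx":9,"ty":1,"tz":17,"rx":0,"ry":0,"rz":0,"gripper":0}]'; python3 d.py -100 -85 -10
```

```text
time: 13.3
position: [496.5, -120.5, -10.3]
ee_rot: [0.997, 0.077, 0.0, -0.0]
ft_force: [-1.2, -0.5, -1.1]
gripper_width: 0.5
grasp_force: 0.5
13.3 case [-103.9  -83.6  -10.3] F [-1.24 -0.35 -1.11]
t [ 3.9  1.4 -0.3] r [-0.   -0.03 -0.01]
```

```bash
python3 -m jog '[{"tx":1,"ty":0,"tz":0,"rx":0,"ry":0,"rz":0,"gripper":0},{"tx":2,"ty":0,"tz":0,"rx":0,"ry":0,"rz":0,"gripper":0},{"tx":2,"ty":0,"tz":0,"rx":0,"ry":0,"rz":0,"gripper":0}]'; python3 d.py -100 -85 -10;python3 -m jog '[{"tx":0.7,"ty":0,"tz":0,"rx":0,"ry":0,"rz":0,"gripper":0},{"tx":1.4,"ty":0,"tz":0,"rx":0,"ry":0,"rz":0,"gripper":0},{"tx":1.4,"ty":0,"tz":0,"rx":0,"ry":0,"rz":0,"gripper":0}]'; python3 d.py -100 -85 -10
```

```text
time: 13.6
position: [497.1, -120.4, -10.4]
ee_rot: [0.997, 0.077, -0.001, -0.0]
ft_force: [-4.4, 0.5, 1.5]
gripper_width: 0.7
grasp_force: 2.2
13.6 case [-103.2  -83.6  -10.4] F [-4.29  1.17  1.51]
t [ 3.2  1.4 -0.4] r [-0.01  0.09 -0.03]
time: 13.9
position: [497.1, -120.5, -10.5]
ee_rot: [0.997, 0.077, -0.002, 0.0]
ft_force: [-8.4, -0.5, 5.6]
gripper_width: 0.2
grasp_force: 4.1
13.9 case [-103.2  -83.6  -10.5] F [-8.41  0.75  5.63]
t [ 3.2  1.4 -0.5] r [-0.02  0.22 -0.05]
```

```bash
python3 -m jog '[{"tx":-15,"ty":0,"tz":0,"rx":0,"ry":0,"rz":0,"gripper":0},{"tx":-35,"ty":0,"tz":-30,"rx":0,"ry":0,"rz":0,"gripper":0},{"tx":-35,"ty":0,"tz":-75,"rx":0,"ry":0,"rz":0,"gripper":0},{"tx":-35,"ty":-50,"tz":-75,"rx":0,"ry":0,"rz":0,"gripper":0},{"tx":-35,"ty":-100,"tz":-75,"rx":0,"ry":0,"rz":0,"gripper":0},{"tx":-25,"ty":-145,"tz":-75,"rx":0,"ry":0,"rz":0,"gripper":0},{"tx":-15,"ty":-169,"tz":-75,"rx":0,"ry":0,"rz":0,"gripper":0},{"tx":-15,"ty":-169,"tz":-75,"rx":0,"ry":0,"rz":0,"gripper":0},{"tx":-15,"ty":-169,"tz":-75,"rx":0,"ry":0,"rz":0,"gripper":0}]'; python3 d.py -116 85 -10
python3 - <<'E'
from plant import eyes
from h import *
from d import *
for n in("side","top"):
    s=eyes.snapshot(n);W=cloud(s);b=s["img"].astype(int);K=Rc.inv().apply(W.reshape(-1,3)-C).reshape(W.shape)
    f=(b.max(2)<60)&(K[...,0]>-140)&(K[...,0]<-84)&(K[...,1]<-58)&(K[...,1]>-112)&(K[...,2]>8)&(K[...,2]<60)
    q=K[f]
    if len(q):print(n,len(q),np.percentile(q,[3,50,97],axis=0).round(1).tolist())
    if n=="side":a=cv2.resize(s["img"][170:300,290:420],(560,560))
    else: t=cv2.resize(s["img"][240:310,320:420],(240,168))
o=np.zeros((560,800,3),np.uint8);o[:,:560]=a;o[:168,560:]=t;cv2.imwrite('pics/p7.png',o)
E
```

```text
time: 14.8
position: [459.8, 45.0, 65.1]
ee_rot: [0.997, 0.077, 0.001, -0.0]
ft_force: [-0.3, -0.3, -0.2]
gripper_width: 0.7
grasp_force: 0.0
14.8 case [-114.8   85.7   65.1] F [-0.36 -0.28 -0.17]
t [-1.4  0.7 75.1] r [-0.01 -0.12  0.06]
side 78 [[-94.7, -96.4, 13.1], [-91.1, -77.3, 30.5], [-88.9, -63.9, 48.9]]
top 118 [[-93.5, -104.7, 14.7], [-90.0, -85.6, 47.0], [-84.9, -67.0, 53.3]]
```

View pics/p7.png

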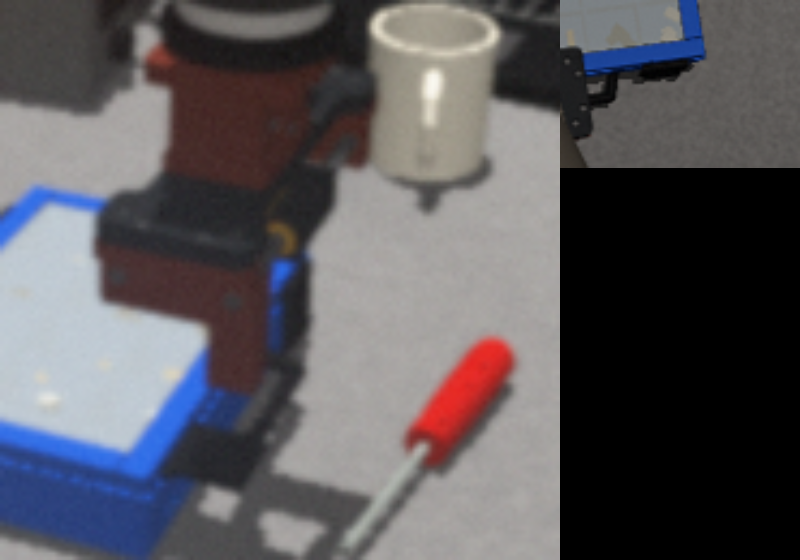

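The right flap hangs flat against the front at about (292,310), outer face at x≈-91, and the left flap still sticks out at (225,455). Now the left flap.

```bash
python3 -m jog '[{"tx":-1,"ty":0.5,"tz":20,"rx":0,"ry":0,"rz":0,"gripper":0},{"tx":-1,"ty":0.5,"tz":36,"rx":0,"ry":0,"rz":0,"gripper":0},{"tx":-1,"ty":0.5,"tz":41,"rx":0,"ry":0,"rz":0,"gripper":0},{"tx":-1,"ty":0.5,"tz":46,"rx":0,"ry":0,"rz":0,"gripper":0},{"tx":-1,"ty":0.5,"tz":50,"rx":0,"ry":0,"rz":0,"gripper":0},{"tx":-1,"ty":0.5,"tz":54,"rx":0,"ry":0,"rz":0,"gripper":0},{"tx":-1,"ty":0.5,"tz":58,"rx":0,"ry":0,"rz":0,"gripper":0},{"tx":-1,"ty":0.5,"tz":62,"rx":0,"ry":0,"rz":0,"gripper":0},{"tx":-1,"ty":0.5,"tz":66,"rx":0,"ry":0,"rz":0,"gripper":0},{"tx":-1,"ty":0.5,"tz":70,"rx":0,"ry":0,"rz":0,"gripper":0},{"tx":-1,"ty":0.5,"tz":75,"rx":0,"ry":0,"rz":0,"gripper":0},{"tx":2,"ty":0.5,"tz":75,"rx":0,"ry":0,"rz":0,"gripper":0},{"tx":5,"ty":0.5,"tz":75,"rx":0,"ry":0,"rz":0,"gripper":0},{"tx":8,"ty":0.5,"tz":75,"rx":0,"ry":0,"rz":0,"gripper":0},{"tx":10,"ty":0.5,"tz":75,"rx":0,"ry":0,"rz":0,"gripper":0},{"tx":10,"ty":0.5,"tz":75,"rx":0,"ry":0,"rz":0,"gripper":0}]'; python3 d.py -103 85 -10
```

```text
time: 16.5
position: [469.1, 45.6, -10.3]
ee_rot: [0.997, 0.077, 0.0, -0.0]
ft_force: [-1.3, -1.3, -0.5]
gripper_width: 0.3
grasp_force: 0.5
16.5 case [-105.4   84.8  -10.3] F [-1.5  -1.12 -0.46]
t [ 2.4 -0.2 -0.3] r [-0.   -0.03 -0.03]
```

```bash
python3 -m jog '[{"tx":1,"ty":0,"tz":0,"rx":0,"ry":0,"rz":0,"gripper":0},{"tx":2,"ty":0,"tz":0,"rx":0,"ry":0,"rz":0,"gripper":0},{"tx":3,"ty":0,"tz":0,"rx":0,"ry":0,"rz":0,"gripper":0},{"tx":3,"ty":0,"tz":0,"rx":0,"ry":0,"rz":0,"gripper":0}]'; python3 d.py -103 85 -10;python3 -m jog '[{"tx":0.5,"ty":0,"tz":0,"rx":0,"ry":0,"rz":0,"gripper":0},{"tx":1,"ty":0,"tz":0,"rx":0,"ry":0,"rz":0,"gripper":0},{"tx":1,"ty":0,"tz":0,"rx":0,"ry":0,"rz":0,"gripper":0}]'; python3 d.py -103 85 -10
```

```text
time: 16.9
position: [471.0, 45.9, -10.4]
ee_rot: [0.997, 0.077, -0.001, 0.0]
ft_force: [-4.0, -0.7, 0.9]
gripper_width: 0.1
grasp_force: 2.0
16.9 case [-103.5   84.8  -10.4] F [-4.1  -0.07  0.9 ]
t [ 0.5 -0.2 -0.4] r [ 0.01  0.07 -0.02]
time: 17.2
position: [471.0, 45.9, -10.5]
ee_rot: [0.997, 0.077, -0.001, 0.0]
ft_force: [-6.5, -0.4, 4.5]
gripper_width: 0.7
grasp_force: 3.5
17.2 case [-103.6   84.8  -10.5] F [-6.48  0.65  4.53]
t [ 0.6 -0.2 -0.5] r [ 0.03  0.16 -0.01]
```

```bash
python3 -m jog '[{"tx":-15,"ty":0,"tz":0,"rx":0,"ry":0,"rz":0,"gripper":0},{"tx":-35,"ty":0,"tz":-30,"rx":0,"ry":0,"rz":0,"gripper":0},{"tx":-35,"ty":0,"tz":-75,"rx":0,"ry":0,"rz":0,"gripper":0},{"tx":-35,"ty":40,"tz":-105,"rx":0,"ry":0,"rz":0,"gripper":0},{"tx":-35,"ty":85,"tz":-125,"rx":0,"ry":0,"rz":0,"gripper":0},{"tx":-35,"ty":130,"tz":-145,"rx":0,"ry":0,"rz":0,"gripper":0},{"tx":-35,"ty":175,"tz":-165,"rx":0,"ry":0,"rz":0,"gripper":0},{"tx":-35,"ty":220,"tz":-185,"rx":0,"ry":0,"rz":0,"gripper":0},{"tx":-35,"ty":265,"tz":-205,"rx":0,"ry":0,"rz":0,"gripper":0},{"tx":-35,"ty":300,"tz":-220,"rx":0,"ry":0,"rz":0,"gripper":0},{"tx":-35,"ty":300,"tz":-220,"rx":0,"ry":0,"rz":0,"gripper":0},{"tx":-35,"ty":300,"tz":-220,"rx":0,"ry":0,"rz":0,"gripper":0}]'
python3 - <<'E'
from plant import eyes
from h import *
from d import *
pose()
for n in("side","top"):
    s=eyes.snapshot(n);W=cloud(s);b=s["img"].astype(int);K=Rc.inv().apply(W.reshape(-1,3)-C).reshape(W.shape)
    m=(b[...,0]>70)&(b[...,0]>2*b[...,1])&(b[...,0]>2*b[...,2])&(abs(K[...,0])<130)&(abs(K[...,1])<170)&(K[...,2]>35)&(K[...,2]<70)
    k=K[m];print(n,len(k),cv2.minAreaRect(k[:,:2].astype(np.float32)),np.percentile(k[:,2],[50,90,99]).round(1))
    for sg in(1,-1):
        f=(b.max(2)<60)&(K[...,0]>-140)&(K[...,0]<-84)&(K[...,1]*sg>62)&(K[...,1]*sg<108)&(K[...,2]>8)&(K[...,2]<60)
        q=K[f]
        if len(q):print(" flap",sg,len(q),np.percentile(q,[3,50,97],axis=0).round(1).tolist())
        if len(q)>20:print("  slope dx/dz",np.polyfit(q[:,2],q[:,0],1).round(3))
    if n=="side":a=cv2.resize(s["img"][170:300,270:400],(480,480))
    else: t=cv2.resize(s["img"][150:340,200:420],(320,276))
o=np.zeros((480,800,3),np.uint8);o[:,:480]=a;o[:276,480:]=t;cv2.imwrite('pics/p8.png',o)
E
```

```text
time: 18.4
position: [484.7, -256.4, 210.2]
ee_rot: [0.997, 0.076, 0.001, 0.0]
ft_force: [1.4, 0.2, -0.1]
gripper_width: 0.6
grasp_force: 0.0
18.4 case [-136.3 -216.1  210.2] F [ 1.46 -0.04 -0.1 ]
side 975 ((-1.7918930053710938, 1.383453369140625), (170.24781799316406, 246.649658203125), 0.3258173167705536) [50.8 52.1 53.1]
 flap 1 126 [[-94.9, 68.5, 13.7], [-91.7, 89.0, 31.0], [-90.1, 104.9, 48.2]]
  slope dx/dz [ 5.4000e-02 -9.3549e+01]
 flap -1 78 [[-94.8, -95.3, 13.9], [-91.1, -78.9, 30.0], [-88.9, -64.2, 47.9]]
  slope dx/dz [ 6.6000e-02 -9.3165e+01]
top 2618 ((0.32328033447265625, -0.91845703125), (171.98904418945312, 242.37167358398438), 0.14338836073875427) [53.8 56.4 58.3]
 flap 1 122 [[-93.9, 64.5, 15.5], [-90.1, 83.5, 47.5], [-84.5, 102.2, 53.6]]
  slope dx/dz [  0.143 -94.926]
 flap -1 118 [[-93.5, -104.8, 15.8], [-89.9, -85.6, 46.9], [-84.8, -67.2, 53.6]]
  slope dx/dz [  0.13  -94.266]
```

View pics/p8.png

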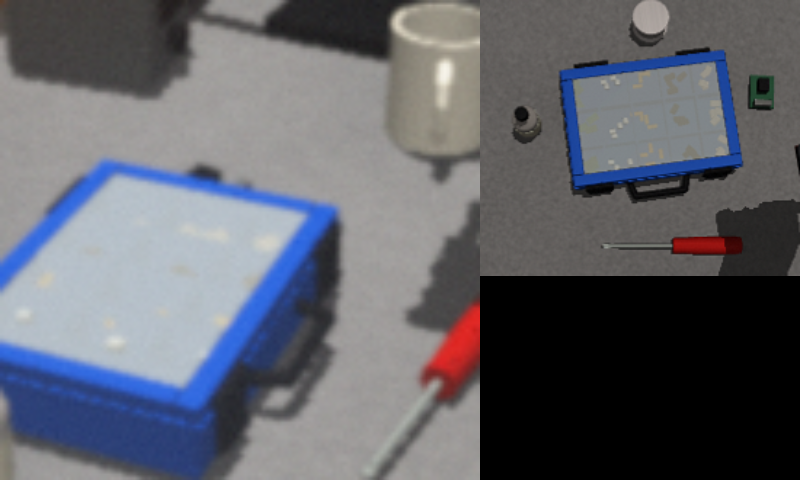

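Both flaps appear down, and the case and other objects are in place. The fit hints the flap ends may stand slightly out, so I'll compare them with the wall itself.

```bash
python3 - <<'E'
from plant import eyes
from h import *
from d import *
Ks=[]
for i in range(6):
    s=eyes.snapshot("side");W=cloud(s);Ks.append(Rc.inv().apply(W.reshape(-1,3)-C).reshape(W.shape))
K=np.nanmedian(Ks,0);b=s["img"].astype(int)
blue=(b[...,0]>40)&(b[...,0]>1.6*b[...,1])&(b[...,0]>1.6*b[...,2]);dark=(b.max(2)<60)
for nm,c,y0,y1 in(("wall",blue,-60,60),("L",dark,66,104),("R",dark,-104,-66)):
    m=c&(K[...,0]>-110)&(K[...,0]<-75)&(K[...,1]>y0)&(K[...,1]<y1)
    for z0 in range(6,50,6):
        q=K[m&(K[...,2]>=z0)&(K[...,2]<z0+6)]
        if len(q):print(nm,z0+3,len(q),np.median(q[:,0]).round(1),np.percentile(q[:,0],20).round(1),end=" | ")
    print()
E
```

```text
wall 9 20 -84.6 -84.7 | wall 15 18 -84.5 -84.6 | wall 21 29 -84.3 -84.6 | wall 27 28 -84.4 -84.6 | wall 33 13 -84.4 -84.7 | wall 39 67 -85.7 -86.4 | wall 45 33 -84.5 -84.6 | wall 51 147 -80.6 -83.5 | 
L 9 1 -92.6 -92.6 | L 15 28 -93.2 -94.8 | L 21 16 -91.8 -91.9 | L 27 13 -91.7 -92.0 | L 33 16 -91.6 -91.7 | L 39 15 -91.8 -91.9 | L 45 23 -91.6 -91.8 | L 51 7 -89.8 -90.4 | 
R 9 1 -91.0 -91.0 | R 15 15 -92.4 -93.6 | R 21 10 -91.1 -91.3 | R 27 7 -91.0 -91.1 | R 33 8 -91.2 -91.3 | R 39 7 -91.3 -91.4 | R 45 13 -91.1 -91.2 | R 51 5 -89.1 -89.4 |
```

```bash
python3 -c "
from plant import job
print(job.job_done())"
```

```text
the job is handed in; nothing more can be done
None
```

I pushed the lid fully shut without slamming it, then pushed both latch flaps down flat against the front; the case and everything else stayed where they were, and I handed the job in at about 19 s.

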